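# Put the lids back on the pantry canisters

### The arm

A 7-joint arm with a two-finger parallel gripper is mounted at the origin on the work surface. World frame = base frame: x ahead of the robot, y to its left, z up, the work surface at z = 0. Lengths are in mm, angles in rad, forces in N, time in s.
With the tool pointing down it reaches from about 425 to 1025 mm from the base axis. Payload 9.4 kg.
Tool frame: the origin (TCP) lies midway between the tips of the shut fingers; the grasp point (between the pads) lies 19 mm behind it; z points along the fingers, y is the direction in which the jaws open and shut (so a half turn about z gives the same grasp; the last joint's range is limited). The gripper opens to 85 mm and grips with 20 to 120 N. Pads are 22 mm wide; open, the fingers measure 114 mm over their backs; the gripper's body (76 mm by 85 mm) begins 54 mm behind the grasp point. The pads swing forward as they close: fully open they stand 13 mm farther back than shut.
Start: joints at [1.163, 0.599, -0.003, 1.599, 0.002, 0.943, -0.08], TCP at [235.47, -685.695, 231.275] pointing down, gripper open.
Joint ranges: [-2.57, 2.57], [-0.35, 1.97], [-1.29, 1.29], [0.11, 2.56], [-1.05, 4.19], [0.11, 1.86], [-2.63, 2.63]. Speed limits (rad/s): [2.22, 2.22, 3.01, 3.01, 3.14, 3.14, 3.14].

### API

Orientations are given as a unit quaternion [w, x, y, z].
In Python, from rig import telemetry, imaging, order, models gives the robot as it stands. The module is installed in compiled form; this text tells all that it offers.
- The arm moves only by the shell command python3 -m crank 'ROWS' [FORCE]. ROWS is JSON, a list of rows, each a list of 5 numbers: the opening, from -1 (shut) to 1 (fully open), then the shift along the tool's x, y, z each as a share of 0.03 m, from -1 to 1, then the turn about the tool's z as a share of 360 degrees, from -1 to 1. In form: [[claw, tx, ty, tz, spin], ...]. A call has 1 to 20 rows; each row shifts and turns the commanded pose from where the row before left it, along the tool's axes as they then stand; what a row does not reach is not made up. A row lasts 1/10 s, in which the tool goes at most 50 mm and 8.59 degrees, less where a joint would pass 70% of its speed; a pose out of reach is approached as far as the arm can. A call with a number of a shift or a turn outside -1 to 1 is refused whole. A call with a gripper value outside its range is refused whole. The fingers move at their own pace and stop on an object; FORCE is the grip in N (left out, the last holds). Time passes only in rows, so rows that do not move let the fingers close. It gives the time, the measured TCP pose, the force and the opening at its end, in the units of the state.
- telemetry.get_obs(): the state, without advancing time (a new reading comes with each control period).
- imaging.grab_frame(name): name is "scene" or "top" or "wrist"; returns a dict with "pixels" (400x640x3 uint8, red, green, blue), "vfov" (degrees; the focal length in pixels is half the picture's height over the tangent of half this angle, whatever the lens; pixels are square), "cx", "cy" (the principal point, pixels), "position" and "attitude" of the camera in the world. Camera axes: x right, y up, looking along -z (the intrinsics and any distortion apply to the point x, -y, -z); pixel columns grow to the right and rows downward; lengths in mm; the calibration is good to about 2 mm. A picture is of the moment at which its call begins. There is no depth.
- order.job_done(): hands the job in, once; it reports no verdict.
Trained networks look in the newest picture that a camera, given by its name, has taken for a name from the list of things; names that differ only in an ending like _2 or _b are one class to them, and where a whole thing is asked for, a point or a joint stands for the part that bears it (a point fixed in the world has none). Each returns a list of dicts, best first, with "p" (0 to 1); they miss things now and then, are a little off and sometimes report something else, mostly with a low value. They report only what shows in the picture. A call takes as long as a camera call.
- models.look_for(thing, camera): "at" ([x, y, z] in mm, in world coordinates, good to about 4 mm: the middle of the surface that is visible of it).
- models.trace(thing, camera): "region" (400x640 bool, what is visible of it).
The state is a dict: "time": time; "qpos": joint angles; "qd": joint speeds; "tau": joint torques, N m; "tcp_pos": TCP position; "tool_rot": TCP orientation; "wrist_force": force on the tool from outside, world axes, zero at the start; "moment": the same for the moment, N m; "finger_gap": finger opening in mm.
Only numpy, scipy, OpenCV 4.12 (cv2) and the standard library are available. Lean on these libraries where they do the work, as an engineer would, in place of code of your own. Each camera call takes 0.05 s, during which the arm holds its last target.

### The job

Four washed stoneware canisters stand open on the pantry counter, with their wooden stopper lids lying among them. Close each canister with the lid that fits it (small round, large round, square, D-shaped): turn it to match, set it on gently without dropping or forcing it, and leave it fully home, its flange flat on the rim. Leave the canisters, the pepper mill and the spice jar standing in their places.

Things in the scene. Friction and masses are not known exactly. Their poses are not given: they have to be found in the camera images.
- lid_small: Small round wooden lid (all sizes mm): flange 86 in diameter, plug 67. Origin: centre of the plug's underside, z up. Heights above it: cork plug 0-16 (tapers in 5 to its foot; 2.5 play all round), flange 16-25, round dark knob 30 in diameter 25-49, on the axis. Lies plug down. 70 g.
- lid_large: Large round wooden lid (all sizes mm): flange 118 in diameter, plug 99. Origin: centre of the plug's underside, z up. Heights above it: cork plug 0-16 (tapers in 5 to its foot; 2.5 play all round), flange 16-25, round dark knob 30 in diameter 25-49, on the axis. Lies plug down. 130 g.
- lid_square: Square wooden lid, rounded corners (all sizes mm): flange 100 x 100, plug 81 x 81. x, y along its sides; fits at any quarter turn. Origin: centre of the plug's underside, z up. Heights above it: cork plug 0-16 (tapers in 5 to its foot; 2.5 play all round), flange 16-25, square dark knob 28 x 28, faces across x and y, 25-49, on the axis. Lies plug down. 120 g.
- lid_dee: D-shaped wooden lid (all sizes mm): flange 88 (x) by 122 (y), plug 9.5 smaller all round. Flat side at -x, round at +x: fits only with its x along its canister's x. Origin: centre of the plug's underside, z up. Heights above it: cork plug 0-16 (tapers in 5 to its foot; 2.5 play all round), flange 16-25, square dark knob 28 x 28, faces across x and y, 25-49, on the axis. Lies plug down. 120 g.
- canister_small: The small round white stoneware canister (all sizes mm), 84 in diameter, mouth 72. Open top, wall 6, loose, 420 g. Origin: centre of its underside, z up. Rim 85 above the origin; lid fully seated: flange on the rim, the lid's origin 69 above this origin.
- canister_large: The large round white stoneware canister (all sizes mm), 116 in diameter, mouth 104. Open top, wall 6, loose, 800 g. Origin: centre of its underside, z up. Rim 120 above the origin; lid fully seated: flange on the rim, the lid's origin 104 above this origin.
- canister_square: The square white stoneware canister with rounded corners (all sizes mm), 98 x 98, mouth 86 x 86. x and y run along its sides. Open top, wall 6, loose, 680 g. Origin: centre of its underside, z up. Rim 105 above the origin; lid fully seated: flange on the rim, the lid's origin 89 above this origin.
- canister_dee: The D-shaped white stoneware canister (all sizes mm), 86 (x) by 120 (y), mouth 74 by 108. Flat side at -x, round at +x. Open top, wall 6, loose, 620 g. Origin: centre of its underside, z up. Rim 95 above the origin; lid fully seated: flange on the rim, the lid's origin 79 above this origin.
- mill: A wooden pepper mill standing among the canisters, 48 mm in diameter at the foot, 140 mm tall, loose; not part of the job. Origin: centre of its underside.
- spice_jar: A glass spice jar with a metal cap standing among the canisters, 44 mm in diameter, 95 mm tall, loose; not part of the job. Origin: centre of its underside.

How it is judged (in metres and radians):
At the end, for the whole second after the job is handed in: Each lid is on its own canister: axes within 8 mm, flange on the rim (-4 to +3 mm), parallel to it within 0.06 rad, released and at rest. Canisters, pepper mill and spice jar stand upright within 50 mm of where they started (horizontal distance between lid_small and canister_small below 0.008 m and z of lid_small in the frame of canister_small between 0.065 and 0.072 m and angle between the z axis of lid_small and the z axis of canister_small, either way round below 0.06 rad and angle between each of canister_small, canister_large, canister_square, canister_dee's own z axis and vertical below 0.06 rad and linear speed of each of lid_small, canister_small, lid_large, canister_large, lid_square, canister_square, lid_dee, canister_dee below 0.02 m/s and distance of each of canister_small, canister_large, canister_square, canister_dee, mill, spice_jar from where it was at the start of the episode below 0.05 m and horizontal distance between lid_large and canister_large below 0.008 m and z of lid_large in the frame of canister_large between 0.1 and 0.107 m and angle between the z axis of lid_large and the z axis of canister_large, either way round below 0.06 rad and horizontal distance between lid_square and canister_square below 0.008 m and z of lid_square in the frame of canister_square between 0.085 and 0.092 m and angle between the z axis of lid_square and the z axis of canister_square, either way round below 0.06 rad and horizontal distance between lid_dee and canister_dee below 0.008 m and z of lid_dee in the frame of canister_dee between 0.075 and 0.082 m and angle between the z axis of lid_dee and the z axis of canister_dee, either way round below 0.06 rad and angle between each of mill, spice_jar's own z axis and vertical below 0.1 rad); the robot touches nothing.
It fails at once if a canister is knocked over or shoved more than 50 mm out of its place (angle between any of canister_small, canister_large, canister_square, canister_dee's own z axis and vertical above 0.4 rad or distance of any of canister_small, canister_large, canister_square, canister_dee from where it was at the start of the episode above 0.05 m).
It fails at once if the pepper mill or the spice jar is knocked over or pushed more than 50 mm (angle between any of mill, spice_jar's own z axis and vertical above 0.4 rad or distance of any of mill, spice_jar from where it was at the start of the episode above 0.05 m).
It fails at once if a lid is pressed onto a canister with more than 50 N (contact force between any of lid_small, lid_large, lid_square, lid_dee and canister_small above 50 N or contact force between any of lid_small, lid_large, lid_square, lid_dee and canister_large above 50 N or contact force between any of lid_small, lid_large, lid_square, lid_dee and canister_square above 50 N or contact force between any of lid_small, lid_large, lid_square, lid_dee and canister_dee above 50 N).
It fails at once if a lid is dropped: it moves at more than 0.7 m/s out of the fingers (a fall of about 25 mm) ((linear speed of lid_small above 0.7 m/s and contact force between the fingers and lid_small below 0.1 N) or (linear speed of lid_large above 0.7 m/s and contact force between the fingers and lid_large below 0.1 N) or (linear speed of lid_square above 0.7 m/s and contact force between the fingers and lid_square below 0.1 N) or (linear speed of lid_dee above 0.7 m/s and contact force between the fingers and lid_dee below 0.1 N)).
It also fails if it takes over 106 s, if anything falls off the work surface, if the arm or the gripper's body presses on something with over 40 N, if the wrist force passes 120 N, or if a joint passes its speed limit or range.

## Working session

There is one attempt and no reset: what is moved stays moved. The work goes in short steps, Python scripts to look and compute and a shell command to move; the robot and the scene stay as the last step left them, time stands still between calls to the robot, and variables do not carry over. Pictures are saved under pics/ and viewed, and the job is handed in when it is done.

```bash
ls; mkdir -p pics; cat > h.py <<'E'
import numpy as np, cv2
from rig import telemetry, imaging, order, models
from scipy.spatial.transform import Rotation as R
def save(name,fn):
    f=imaging.grab_frame(name); cv2.imwrite('pics/'+fn,cv2.cvtColor(f['pixels'],cv2.COLOR_RGB2BGR)); return f
def rot(q): return R.from_quat([q[1],q[2],q[3],q[0]]).as_matrix()
E
python3 - <<'E'
from h import *
o=telemetry.get_obs(); print(o)
for n in ['scene','top','wrist']:
    f=save(n,n+'0.png'); print(n,{k:v for k,v in f.items() if k!='pixels'})
E
```

```text
pics
{'time': 0.0, 'qpos': array([ 1.16329259,  0.60016394, -0.0025442 ,  1.60008517,  0.00178088,
        0.94288618, -0.07978835]), 'qd': array([-9.20023448e-04,  4.95826759e-04, -2.90017255e-03,  2.02172793e-04,
       -5.67539292e-04,  6.23776878e-05, -1.04982778e-03]), 'tau': array([-1.28142743e-03, -7.76459026e+01,  1.56483471e+00, -2.58003670e+01,
        1.24366515e-02,  9.03902255e-03,  9.68770451e-05]), 'tcp_pos': array([ 235.32984508, -685.27465047,  230.40484888]), 'tool_rot': array([-7.46823138e-04,  9.86347065e-01,  1.64678094e-01, -1.88273790e-04]), 'wrist_force': array([-0.89841357, -0.4433059 , -0.21769226]), 'moment': array([0.02618265, 0.02026157, 0.00559713]), 'finger_gap': 85.32241120212585}
scene {'vfov': 57.7216459722705, 'cx': 315.05552990290084, 'cy': 196.72799935973737, 'position': array([1112.85749399,  373.7522386 ,  675.58989656]), 'attitude': array([0.42794301, 0.20347843, 0.35739966, 0.80481476])}
top {'vfov': 47.630343563455064, 'cx': 326.81954151813926, 'cy': 195.57701185588013, 'position': array([ 402.58688811,  -14.17432885, 1178.78254667]), 'attitude': array([-0.70047131, -0.04448376,  0.04163356,  0.71107509])}
wrist {'vfov': 60.2191871604522, 'cx': 320.97843772412915, 'cy': 202.27698432903662, 'position': array([ 309.68077739, -659.59675307,  372.2359626 ]), 'attitude': array([ 0.80380507, -0.12646087,  0.09061316, -0.57419014])}
```

View pics/scene0.png

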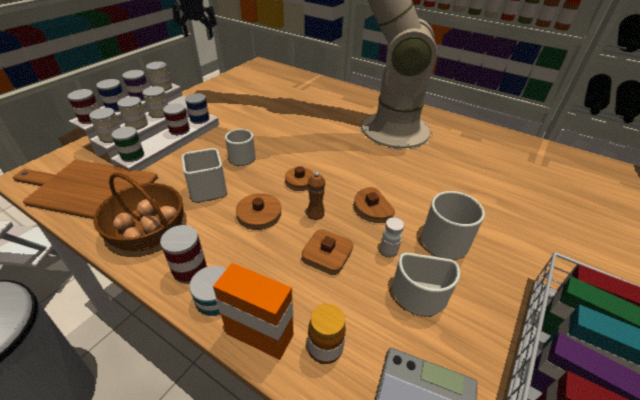

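View pics/top0.png

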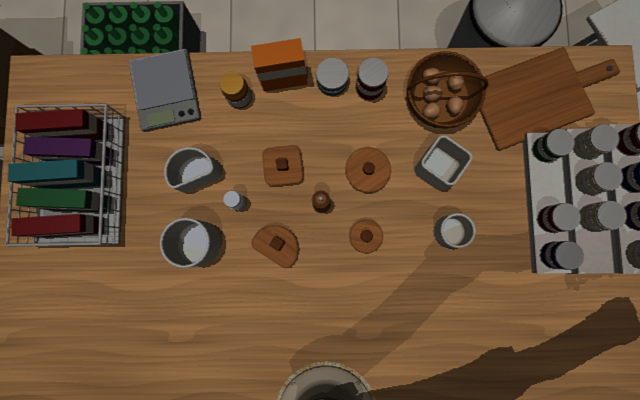

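View pics/wrist0.png

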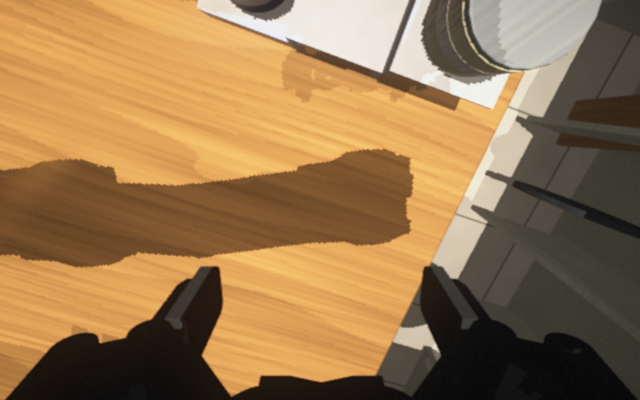

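```bash
cat >> h.py <<'E'
def pr(f,P):
    P=np.atleast_2d(P); C=(P-f['position'])@rot(f['attitude'])
    fl=200/np.tan(np.radians(f['vfov']/2)); d=-C[:,2]
    return np.c_[f['cx']+fl*C[:,0]/d, f['cy']-fl*C[:,1]/d]
def back(f,uv,z):
    fl=200/np.tan(np.radians(f['vfov']/2)); uv=np.atleast_2d(uv)
    d=np.c_[(uv[:,0]-f['cx'])/fl,-(uv[:,1]-f['cy'])/fl,-np.ones(len(uv))]@rot(f['attitude']).T
    return f['position']+d*((z-f['position'][2])/d[:,2])[:,None]
things=['lid_small','lid_large','lid_square','lid_dee','canister_small','canister_large','canister_square','canister_dee','mill','spice_jar']
E
python3 - <<'E'
from h import *
import pickle
D={}
for c in ['top','scene']:
    f=imaging.grab_frame(c); D[c]={'f':f}
    for t in things:
        l=models.look_for(t,c); r=models.trace(t,c)
        print(c,t,[(np.round(x['at']),round(x['p'],2)) for x in l[:3]],[(round(x['p'],2),int(x['region'].sum()),np.round(np.array(np.nonzero(x['region'])).mean(1))[::-1]) for x in r[:3]])
        D[c][t]=r
pickle.dump(D,open('D.pkl','wb'))
im=cv2.cvtColor(D['top']['f']['pixels'],cv2.COLOR_RGB2BGR)[125:275,150:490]
cv2.imwrite('pics/topz.png',cv2.resize(im,None,fx=2.3,fy=2.3,interpolation=cv2.INTER_CUBIC))
E
```

```text
top lid_small [(array([ 443., -106.,   28.]), 0.75)] [(0.77, 859, array([366., 236.]))]
top lid_large [(array([ 612., -121.,   26.]), 0.6)] [(0.75, 1621, array([367., 169.])), (0.73, 2417, array([189., 243.]))]
top lid_square [(array([628., 100.,  24.]), 0.83)] [(0.89, 1384, array([282., 165.])), (0.37, 1888, array([190., 169.]))]
top lid_dee [(array([421., 116.,  27.]), 0.63)] [(0.61, 1372, array([276., 245.]))]
top canister_small [(array([ 452., -332.,   37.]), 0.79), (array([427., 340.,  42.]), 0.26)] [(0.85, 1148, array([454., 231.]))]
top canister_large [(array([428., 341.,  43.]), 0.83)] [(0.68, 2408, array([189., 243.]))]
top canister_square [(array([ 623., -310.,   46.]), 0.56)] [(0.67, 1972, array([443., 163.]))]
top canister_dee [(array([617., 341.,  42.]), 0.97), (array([519.,   4., 118.]), 0.57)] [(0.62, 1911, array([190., 169.]))]
top mill [] [(0.55, 344, array([321., 202.])), (0.4, 346, array([235., 200.]))]
top spice_jar [(array([528., 214.,  94.]), 0.84), (array([623., 103.,  23.]), 0.37)] [(0.64, 372, array([235., 200.])), (0.42, 1426, array([282., 165.]))]
scene lid
[... 404 characters left out ...]
rray([ 461., -309.,   59.]), 0.69)] [(0.59, 872, array([240., 146.]))]
scene canister_large [(array([464., 327.,  80.]), 0.8), (array([536.,  11.,  76.]), 0.21)] [(0.93, 3194, array([452., 224.])), (0.71, 3273, array([425., 282.]))]
scene canister_square [(array([ 625., -279.,   73.]), 0.85)] [(0.61, 1856, array([204., 174.]))]
scene canister_dee [(array([628., 329.,  60.]), 0.89), (array([537.,   9.,  76.]), 0.24), (array([ 625., -109.,   33.]), 0.16)] [(0.63, 3198, array([425., 282.]))]
scene mill [(array([538.,  12.,  74.]), 0.83), (array([ 447., -103.,   23.]), 0.22)] [(0.67, 729, array([316., 196.]))]
scene spice_jar [(array([547., 226.,  63.]), 0.78)] [(0.81, 659, array([392., 237.]))]
```

View pics/topz.png

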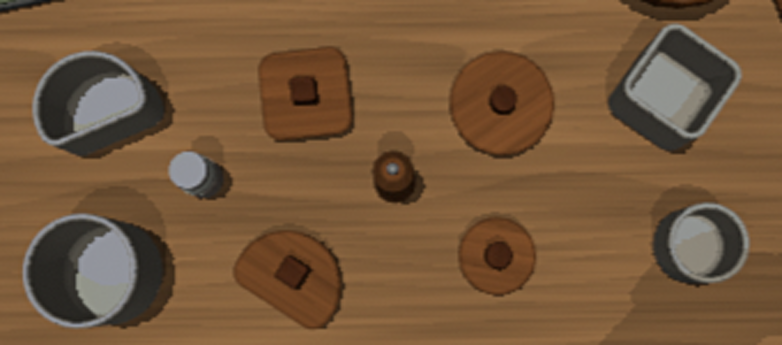

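```bash
cat >> h.py <<'E'
def circ(r,n=48):
    a=np.linspace(0,2*np.pi,n,endpoint=False); return np.c_[r*np.cos(a),r*np.sin(a)]
def rsq(w,r):
    return np.concatenate([circ(r,32)+np.array([sx,sy])*(w/2-r) for sx in(-1,1) for sy in(-1,1)])
def dee(wx,wy,r):
    R_=wy/2; c=wx/2-R_; a=np.linspace(-np.pi/2,np.pi/2,40)
    p=np.c_[c+R_*np.cos(a),R_*np.sin(a)]
    return np.r_[p, circ(r,32)+[-wx/2+r,wy/2-r], circ(r,32)+[-wx/2+r,-wy/2+r]]
def parts(t,dr=12):
    if t=='mill': return [(circ(24),0,50),(circ(15),50,140)]
    if t=='spice_jar': return [(circ(22),0,95)]
    k,s=t.split('_')
    def sh(e):
        return {'small':circ(42+e),'large':circ(58+e),'square':rsq(98+2*e,14),'dee':dee(86+2*e,120+2*e,dr)}[s]
    if k=='canister': return [(sh(0),0,{'small':85,'large':120,'square':105,'dee':95}[s])]
    kn=circ(15) if s in('small','large') else rsq(28,1)
    return [(sh(1),16,25),(sh(-8.5),0,16),(kn,25,49)]
def sil(f,t,x,y,yaw,S=4,dr=12,z0=0):
    m=np.zeros((400*S,640*S),np.uint8); c,s=np.cos(yaw),np.sin(yaw)
    for p,a,b in parts(t,dr):
        q=p@np.array([[c,s],[-s,c]])+[x,y]
        P=np.r_[np.c_[q,np.full(len(q),a+z0)],np.c_[q,np.full(len(q),b+z0)]]
        uv=((pr(f,P)+0.5)*S-.5)
        cv2.fillConvexPoly(m,cv2.convexHull(np.round(uv).astype(np.int32)),1)
    return m
def sil1(f,t,x,y,yaw,dr=12,z0=0):
    return cv2.resize(sil(f,t,x,y,yaw,4,dr,z0).astype(np.float32),(640,400),interpolation=cv2.INTER_AREA)
def fit(fm,t,p0,yaws,dr=12,z0=0):
    from scipy.optimize import minimize
    def cost(p):
        c=0
        for f,m in fm:
            s=sil1(f,t,p[0],p[1],p[2]*.02,dr,z0); c+=np.abs(s-m).sum()/m.sum()
        return c
    best=None
    for y in yaws:
        r=minimize(cost,[*p0,y/.02],method='Nelder-Mead',options=dict(initial_simplex=[[p0[0]+a,p0[1]+b,(y+c)/.02] for a,b,c in[(0,0,0),(8,0,0),(0,8,0),(0,0,.25)]],maxfev=90,xatol=.2,fatol=1e-4))
        if best is None or r.fun<best.fun: best=r
    x=best.x; return x[0],x[1],x[2]*.02,best.fun
E
cat > fit0.py <<'E'
from h import *
import pickle
D=pickle.load(open('D.pkl','rb'))
G={'lid_small':(443,-106),'lid_large':(612,-121),'lid_square':(628,100),'lid_dee':(421,116),'canister_small':(452,-325),'canister_large':(428,341),'canister_square':(623,-310),'canister_dee':(617,341),'mill':(519,4),'spice_jar':(528,214)}
out={}
for t in things:
    s=t.split('_')[1] if '_' in t else ''
    yaws={'square':[0.2,.8,-.4],'dee':np.arange(0,6.2,.8)}.get(s,[0])
    for cs in (['top'],['scene'],['top','scene']):
        fm=[(D[c]['f'],D[c][t][0]['region'].astype(np.float32)) for c in cs]
        r=fit(fm,t,G[t],yaws); print(t,cs,np.round(r,2),flush=True)
    out[t]=r
pickle.dump(out,open('fit.pkl','wb'))
for c in ['top','scene']:
    im=cv2.cvtColor(D[c]['f']['pixels'],cv2.COLOR_RGB2BGR); S=4
    im=cv2.resize(im,None,fx=S,fy=S)
    for t in things:
        cs,_=cv2.findContours(sil(D[c]['f'],t,*out[t][:3],S=S),cv2.RETR_EXTERNAL,cv2.CHAIN_APPROX_NONE)
        cv2.drawContours(im,cs,-1,(0,255,0),1)
    im=im[500:1120,600:1960] if c=='top' else im[480:1300,650:2000]
    cv2.imwrite(f'pics/ov_{c}.png',cv2.resize(im,None,fx=.585,fy=.585,interpolation=cv2.INTER_AREA))
E
time python3 fit0.py
```

```text
lid_small ['top'] [ 4.3856e+02 -1.0842e+02  1.5000e-01  8.0000e-02]
lid_small ['scene'] [ 4.3449e+02 -1.1359e+02  4.1000e-01  2.6000e-01]
lid_small ['top', 'scene'] [ 4.3818e+02 -1.0932e+02  2.2000e-01  3.7000e-01]
lid_large ['top'] [ 6.1226e+02 -1.1676e+02  5.0000e-02  3.0000e-02]
lid_large ['scene'] [ 6.0605e+02 -1.2120e+02  3.4000e-01  8.0000e-02]
lid_large ['top', 'scene'] [ 6.1010e+02 -1.1773e+02  2.3000e-01  1.6000e-01]
lid_square ['top'] [6.2601e+02 1.0515e+02 1.6700e+00 7.0000e-02]
lid_square ['scene'] [6.2020e+02 1.0254e+02 1.3000e-01 8.0000e-02]
lid_square ['top', 'scene'] [6.2440e+02 1.0407e+02 1.2000e-01 1.8000e-01]
lid_dee ['top'] [4.2465e+02 1.1886e+02 5.7300e+00 6.0000e-02]
lid_dee ['scene'] [4.1532e+02 1.1247e+02 5.6000e+00 1.2000e-01]
lid_dee ['top', 'scene'] [ 4.2319e+02  1.1731e+02 -5.8000e-01  2.2000e-01]
canister_small ['top'] [ 4.4851e+02 -3.2456e+02 -1.0000e-02  7.0000e-02]
canister_small ['scene'] [ 4.3937e+02 -3.3357e+02  1.3500e+00  1.2000e-01]
canister_small ['top', 'scene'] [ 4.4796e+02 -3.2568e+02  2.8000e-01  2.1000e-01]
canister_large ['top'] [4.2825e+0
[... 376 characters left out ...]
e+02 -3.0107e+02 -6.5000e-01  1.6000e-01]
canister_dee ['top'] [6.1790e+02 3.3103e+02 3.4000e-01 4.0000e-02]
canister_dee ['scene'] [6.1023e+02 3.2772e+02 2.0000e-01 8.0000e-02]
canister_dee ['top', 'scene'] [6.1730e+02 3.3081e+02 3.5000e-01 1.6000e-01]
mill ['top'] [ 5.2679e+02  4.0000e+00 -7.0000e-02  9.0000e-02]
mill ['scene'] [5.2214e+02 1.4200e+00 1.0000e-01 2.5000e-01]
mill ['top', 'scene'] [ 5.2685e+02  4.3600e+00 -2.2000e-01  3.4000e-01]
spice_jar ['top'] [5.3129e+02 2.1886e+02 1.4000e-01 1.1000e-01]
spice_jar ['scene'] [5.2572e+02 2.1817e+02 9.0000e-02 1.6000e-01]
spice_jar ['top', 'scene'] [ 5.3124e+02  2.1935e+02 -0.0000e+00  2.8000e-01]
real	1m15.918s
user	1m31.348s
sys	0m16.099s
```

View pics/ov_top.png

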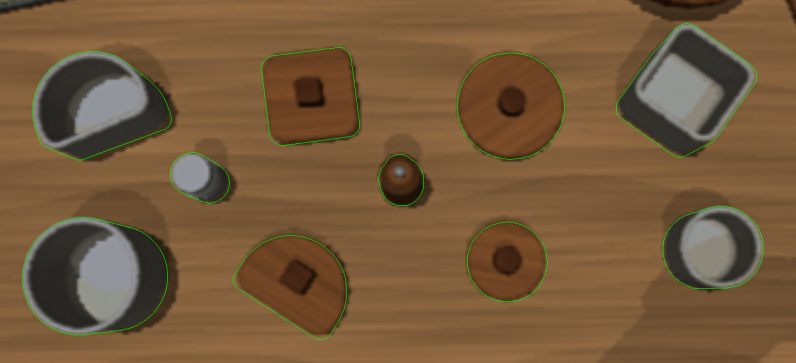

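View pics/ov_scene.png

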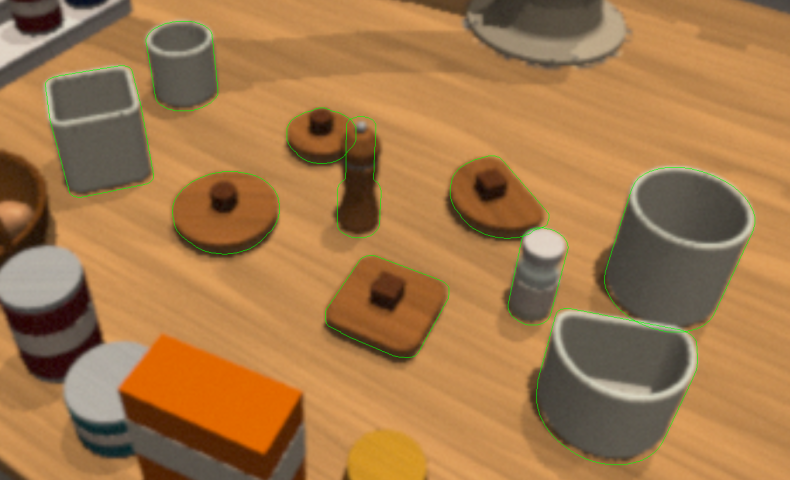

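```bash
cat >> h.py <<'E'
def tyaw(o=None):
    o=o or telemetry.get_obs(); M=rot(o['tool_rot']); return np.arctan2(M[1,0],M[0,0])
def go(x,y,z,yaw=None):
    "rows needed, in units of share"
    o=telemetry.get_obs(); M=rot(o['tool_rot']); cur=tyaw(o); p=o['tcp_pos']
    if yaw is None: yaw=cur
    d=(yaw-cur+np.pi)%(2*np.pi)-np.pi
    a=-np.degrees(d)
    Mz=np.c_[[np.cos(yaw),np.sin(yaw),0],[np.sin(yaw),-np.cos(yaw),0],[0,0,-1]]
    s=(np.array([x,y,z])-p)@Mz/30
    print('t %.2f'%o['time'],'pos',np.round(p,1),'yaw %.3f'%cur,'gap %.1f'%o['finger_gap'],'spin deg %.2f share %.4f (%.1f rows)'%(a,a/360,abs(a)/8.59),'then tool shift (30mm units)',np.round(s,3))
E
python3 - <<'E'
from h import *
f=imaging.grab_frame('wrist'); print(back(f,[[320,200],[320,50],[320,390]],20))
o=telemetry.get_obs(); M=rot(o['tool_rot']); print(M.T@(rot(f['attitude'])@[0,0,-1]), M.T@(f['position']-o['tcp_pos']))
go(440-50,-115-20,240)
E
```

```text
[[ 204.11223362 -695.25365542   20.        ]
 [ 344.23378545 -647.37603741   20.        ]
 [ -41.92072751 -779.31975358   20.        ]]
[-3.07235068e-01  7.31768414e-04  9.51633373e-01] [  78.67689419   -0.35665122 -141.75982022]
t 2.30 pos [ 235.4 -685.7  231.3] yaw 0.331 gap 85.4 spin deg -0.00 share -0.0000 (0.0 rows) then tool shift (30mm units) [ 10.834 -15.688  -0.291]
```

```bash
python3 -m crank '[[1,0.79,-1,0.06,0],[1,0.79,-1,0.06,0],[1,0.79,-1,0.06,0],[1,0.79,-1,0.06,0],[1,0.79,-1,0.06,0],[1,0.79,-1,0.06,0],[1,0.79,-1,0.06,0],[1,0.79,-1,0.06,0],[1,0.79,-1,0.06,0],[1,0.79,-1,0.06,0],[1,0.79,-1,0.06,0],[1,0.79,-1,0.06,0],[1,0.79,-1,0.06,0],[1,0.79,-1,0.06,0],[1,0.79,-1,0.06,0],[1,0.79,-1,0.06,0],[1,0,0,0,0],[1,0,0,0,0],[1,0,0,0,0]]'
cat > wl.py <<'E'
import sys
from h import *
t=sys.argv[1]; x0,y0=map(float,sys.argv[2:4]); yaws=[float(a) for a in sys.argv[4].split(',')]; fn=sys.argv[5]; z0=float(sys.argv[6]) if len(sys.argv)>6 else 0
f=save('wrist',fn); r=models.trace(t,'wrist')
print([(round(q['p'],2),int(q['region'].sum())) for q in r])
m=r[0]['region'].astype(np.float32)
res=fit([(f,m)],t,(x0,y0),yaws,z0=z0); print(t,np.round(res,3))
im=cv2.resize(cv2.cvtColor(f['pixels'],cv2.COLOR_RGB2BGR),None,fx=4,fy=4)
for p,col in ((res[:3],(0,255,0)),((x0,y0,yaws[0]),(255,0,255))):
    cs,_=cv2.findContours(sil(f,t,*p,S=4,z0=z0),cv2.RETR_EXTERNAL,cv2.CHAIN_APPROX_NONE); cv2.drawContours(im,cs,-1,col,3)
cs,_=cv2.findContours(cv2.resize(m.astype(np.uint8),None,fx=4,fy=4,interpolation=0),cv2.RETR_EXTERNAL,cv2.CHAIN_APPROX_NONE); cv2.drawContours(im,cs,-1,(255,255,0),2)
cv2.imwrite('pics/o_'+fn,cv2.resize(im,(640,400),interpolation=cv2.INTER_AREA))
go(res[0],res[1],200)
E
python3 wl.py lid_small 438 -109 0 w1.png
```

```text
time: 4.2
tcp_pos: [437.9, -109.5, 202.5]
tool_rot: [0.0, 0.986, 0.164, -0.0]
wrist_force: [-0.3, -0.1, -0.5]
finger_gap: 85.2
[(0.67, 6164)]
lid_small [ 4.39780e+02 -1.08223e+02 -5.40000e-02  3.50000e-02]
t 4.30 pos [ 437.8 -109.9  202.6] yaw 0.329 gap 85.3 spin deg -0.00 share -0.0000 (0.0 rows) then tool shift (30mm units) [ 0.08  -0.03   0.085]
```

View pics/o_w1.png

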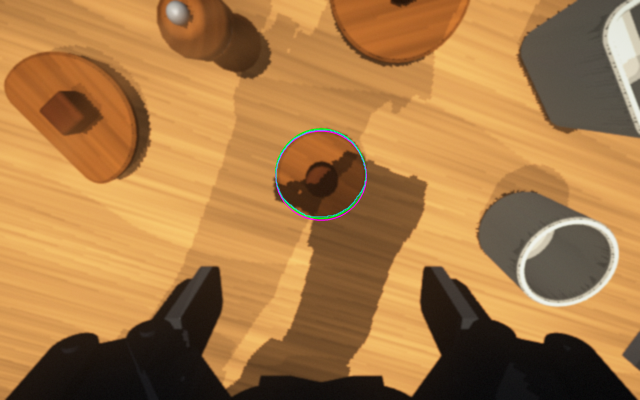

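```bash
python3 -m crank '[[1,0.07,-0.04,0.98,0],[1,0,0,0.98,0],[1,0,0,0.98,0],[1,0,0,0.98,0],[1,0,0,0.98,0],[1,0,0,0.6,0],[1,0,0,0.4,0],[1,0,0,0,0],[-1,0,0,0,0],[-1,0,0,0,0],[-1,0,0,0,0],[-1,0,0,0,0],[-1,0,0,0,0],[-1,0,0,0,0]]' 40; python3 -c "
from h import *
f=save('wrist','w2.png');go(440,-108,200);print(telemetry.get_obs()['wrist_force'])"
```

```text
time: 5.7
tcp_pos: [440.2, -106.9, 26.3]
tool_rot: [0.0, 0.986, 0.165, 0.001]
wrist_force: [-0.7, -1.6, 8.4]
finger_gap: 28.8
t 5.75 pos [ 440.1 -106.9   26.3] yaw 0.331 gap 29.0 spin deg -0.00 share -0.0000 (0.0 rows) then tool shift (30mm units) [-0.016  0.032 -5.791]
[-1.59585416  0.31477908  8.91145331]
```

View pics/w2.png

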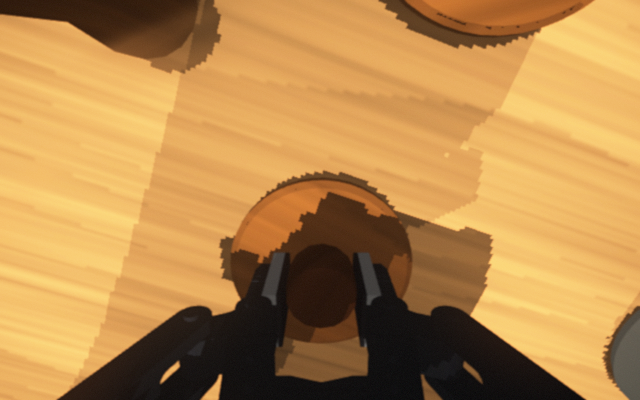

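```bash
python3 -m crank '[[-1,0,0,-0.3,0],[-1,0,0,-0.9,0],[-1,0,0,-0.9,0],[-1,0,0,-1,0],[-1,0,0,-1,0],[-1,0,0,-1,0],[-1,0,0,-1,0],[-1,0,-0.5,0,0],[-1,0,0.5,0,0]]'; python3 wl.py canister_small 448 -325 0 w3.png
```

```text
time: 6.65
tcp_pos: [439.0, -104.4, 210.2]
tool_rot: [-0.0, 0.986, 0.166, 0.001]
wrist_force: [0.7, 0.5, -1.3]
finger_gap: 28.5
[]Traceback (most recent call last):
  File "wl.py", line 6, in <module>
    m=r[0]['region'].astype(np.float32)
      ~^^^
IndexError: list index out of range
```

```bash
python3 -m crank '[[-1,-0.3,0.87,0,0],[-1,-0.3,0.87,0,0],[-1,-0.3,0.87,0,0],[-1,-0.3,0.87,0,0],[-1,0,0,0,0],[-1,0,0,0,0]]'; python3 wl.py canister_small 448 -325 0 w4.png
```

```text
time: 7.35
tcp_pos: [439.1, -217.1, 208.4]
tool_rot: [-0.0, 0.986, 0.164, -0.0]
wrist_force: [0.0, 0.4, -0.4]
finger_gap: 28.8
[(0.84, 9025)]
canister_small [ 4.48009e+02 -3.24860e+02  2.71000e-01  1.14000e-01]
t 7.45 pos [ 439.4 -216.   208.4] yaw 0.332 gap 28.6 spin deg -0.00 share -0.0000 (0.0 rows) then tool shift (30mm units) [-0.91   3.523  0.281]
```

View pics/o_w4.png

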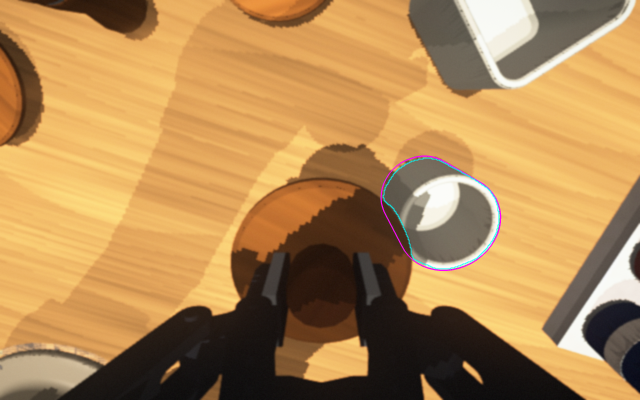

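```bash
python3 -m crank '[[-1,-0.23,0.88,0,0],[-1,-0.23,0.88,0,0],[-1,-0.23,0.88,0,0],[-1,-0.22,0.88,0,0],[-1,0,0,0.6,0],[-1,0,0,0.8,0],[-1,0,0,0.8,0],[-1,0,0,0.6,0],[-1,0,0,0,0],[-1,0,0,0,0],[-1,0,0,0,0]]'; python3 -c "
from h import *
f=save('wrist','w5.png');save('scene','s5.png');go(448.3,-324.8,95.3)"
```

```text
time: 8.55
tcp_pos: [448.8, -325.7, 125.5]
tool_rot: [0.0, 0.986, 0.165, 0.001]
wrist_force: [0.3, -0.9, -0.9]
finger_gap: 28.3
t 8.65 pos [ 448.7 -326.   125.6] yaw 0.331 gap 28.5 spin deg -0.00 share -0.0000 (0.0 rows) then tool shift (30mm units) [ 1.000e-03 -4.200e-02  1.008e+00]
```

View pics/w5.png

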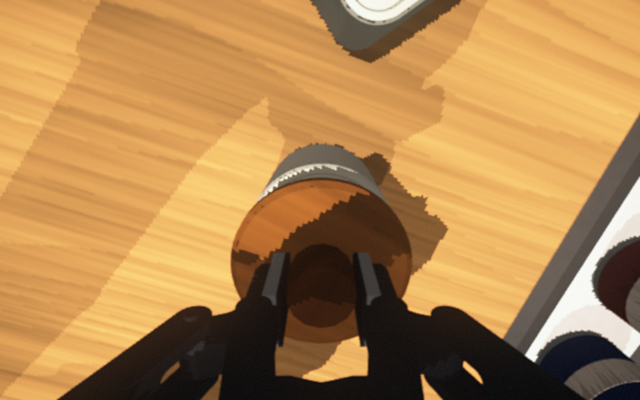

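```bash
python3 -m crank '[[-1,0,-0.04,0.15,0],[-1,0,0,0.15,0],[-1,0,0,0.12,0],[-1,0,0,0.12,0],[-1,0,0,0.1,0],[-1,0,0,0,0]]';python3 -m crank '[[-1,0,0,0.08,0],[-1,0,0,0.08,0],[-1,0,0,0.08,0],[-1,0,0,0,0]]'
```

```text
time: 9.25
tcp_pos: [447.5, -324.7, 104.7]
tool_rot: [-0.0, 0.986, 0.165, -0.0]
wrist_force: [0.1, 0.4, -1.7]
finger_gap: 28.5
time: 9.65
tcp_pos: [447.6, -324.7, 97.7]
tool_rot: [-0.0, 0.986, 0.165, -0.0]
wrist_force: [-0.5, 0.2, -0.4]
finger_gap: 28.7
```

Plug is in without contact force; the last few mm in small steps.

```bash
python3 -m crank '[[-1,0,0,0.05,0],[-1,0,0,0.04,0],[-1,0,0,0,0]]';python3 -m crank '[[-1,0,0,0.03,0],[-1,0,0,0,0]]'
```

```text
time: 9.95
tcp_pos: [447.8, -324.8, 95.4]
tool_rot: [0.0, 0.986, 0.165, 0.0]
wrist_force: [-0.3, 0.2, 0.8]
finger_gap: 29.0
time: 10.15
tcp_pos: [447.8, -324.8, 95.4]
tool_rot: [0.0, 0.986, 0.165, 0.0]
wrist_force: [-1.7, 1.7, 10.7]
finger_gap: 28.7
```

```bash
python3 -m crank '[[-1,0,0,-0.02,0],[1,0,0,0,0],[1,0,0,0,0],[1,0,0,0,0],[1,0,0,0,0],[1,0,0,-0.5,0],[1,0,0,-1,0],[1,0,0,-1,0],[1,0,0,-1,0],[1,0,0,0,0]]'; python3 - <<'E'
from h import *
save('wrist','w6.png'); go(611,-117.5,200,1.68)
E
```

```text
time: 11.15
tcp_pos: [449.3, -325.8, 203.6]
tool_rot: [0.002, 0.986, 0.164, 0.002]
wrist_force: [0.3, -0.3, 1.0]
finger_gap: 85.2
t 11.20 pos [ 448.5 -325.3  201.8] yaw 0.331 gap 85.2 spin deg -77.31 share -0.2148 (9.0 rows) then tool shift (30mm units) [6.296 6.138 0.059]
```

View pics/w6.png

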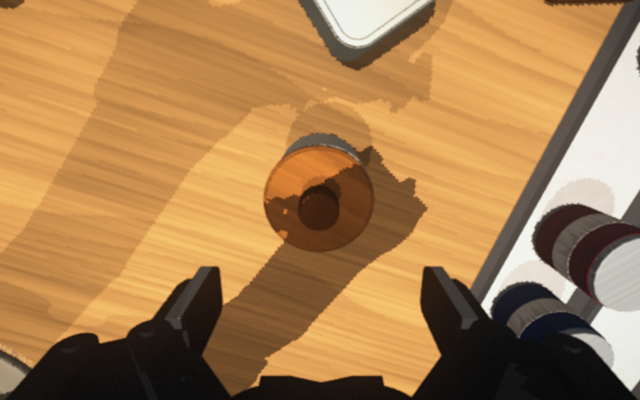

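```bash
python3 -m crank '[[1,0,0,0,-0.0215],[1,0,0,0,-0.0215],[1,0,0,0,-0.0215],[1,0,0,0,-0.0215],[1,0,0,0,-0.0215],[1,0,0,0,-0.0215],[1,0,0,0,-0.0215],[1,0,0,0,-0.0215],[1,0,0,0,-0.0215],[1,0,0,0,-0.0215]]'; python3 -m crank '[[1,0.97,0.53,0,0],[1,0.97,0.53,0,0],[1,0.97,0.53,0,0],[1,0.97,0.53,0,0],[1,0.97,0.53,0,0],[1,0.97,0.53,0,0],[1,0.97,0.53,0,0],[1,0.97,0.53,0,0],[1,0.97,0.53,0,0],[1,0.97,0.53,0,0],[1,0.97,0.53,0,0],[1,0.97,0.53,0,0],[1,0.97,0.53,0,0],[1,0.97,0.53,0,0],[1,0,0,0,0],[1,0,0,0,0],[1,0,0,0,0]]'; python3 wl.py lid_square 625.5 104.5 0.11,0.2,0 w7.png
```

```text
time: 12.2
tcp_pos: [447.2, -324.4, 198.7]
tool_rot: [-0.001, 0.665, 0.747, 0.0]
wrist_force: [0.6, -0.9, 1.1]
finger_gap: 85.5
time: 13.9
tcp_pos: [623.2, 103.6, 198.9]
tool_rot: [-0.0, 0.667, 0.745, -0.001]
wrist_force: [-0.2, -0.2, 0.5]
finger_gap: 85.9
[(0.76, 10300)]
lid_square [6.25555e+02 1.02518e+02 9.50000e-02 6.00000e-02]
t 14.00 pos [623.5 103.3 199.6] yaw 1.680 gap 85.2 spin deg -0.00 share -0.0000 (0.0 rows) then tool shift (30mm units) [-0.032  0.065 -0.015]
```

View pics/o_w7.png

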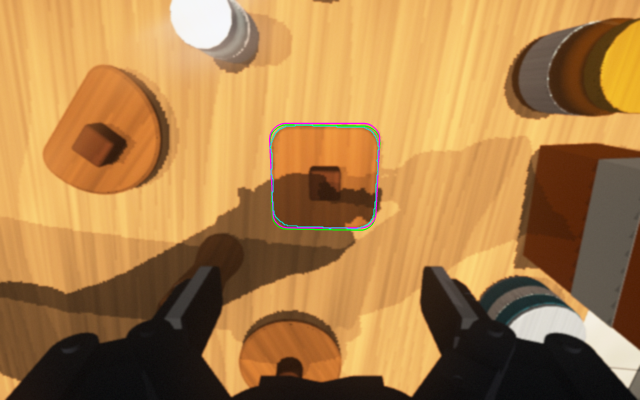

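```bash
python3 -m crank '[[1,-0.02,0.06,0.97,0],[1,0,0,0.97,0],[1,0,0,0.97,0],[1,0,0,0.97,0],[1,0,0,0.97,0],[1,0,0,0.5,0],[1,0,0,0.35,0],[1,0,0,0,0],[-1,0,0,0,0],[-1,0,0,0,0],[-1,0,0,0,0],[-1,0,0,0,0],[-1,0,0,0,0],[-1,0,0,0,0]]' 40; python3 -c "
from h import *
f=save('wrist','w8.png');go(625.3,103,210);print(telemetry.get_obs()['wrist_force'])"
```

```text
time: 15.4
tcp_pos: [626.2, 104.4, 29.9]
tool_rot: [0.0, 0.667, 0.745, 0.0]
wrist_force: [-1.4, -0.2, 5.9]
finger_gap: 27.3
t 15.45 pos [626.1 104.4  29.9] yaw 1.682 gap 27.0 spin deg -0.00 share -0.0000 (0.0 rows) then tool shift (30mm units) [-0.043 -0.033 -6.002]
[-0.52126146 -1.02794625  5.97124725]
```

View pics/w8.png

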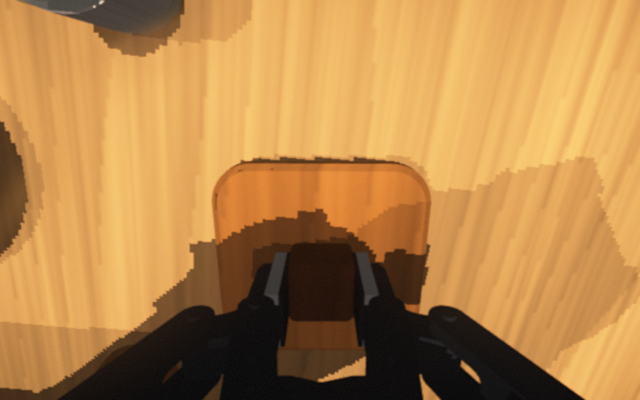

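```bash
python3 -m crank '[[-1,0,0,-0.3,0],[-1,0,0,-0.9,0],[-1,0,0,-1,0],[-1,0,0,-1,0],[-1,0,0,-1,0],[-1,0,0,-1,0],[-1,0,0,-0.8,0],[-1,0,0,0,0]]'; python3 -m crank '[[-1,0,0,0,0.0235],[-1,0,0,0,0.0235],[-1,0,0,0,0.0235],[-1,0,0,0,0.0235],[-1,0,0,0,0.0235],[-1,0,0,0,0.0235],[-1,0,0,0,0.0235],[-1,0,0,0,0.0235],[-1,0,0,0,0.0235],[-1,0,0,0,0.0235],[-1,0,0,0,0.0235],[-1,0,0,0,0.0235],[-1,0,0,0,0.0235],[-1,0,0,0,0.0235],[-1,0,0,0,0.0235],[-1,0,0,0,0.0235],[-1,0,0,0,0]]'; python3 -c "
from h import *
go(532,-231,210)"
```

```text
time: 16.25
tcp_pos: [627.2, 104.9, 213.1]
tool_rot: [0.002, 0.667, 0.745, 0.002]
wrist_force: [0.7, 0.2, -2.7]
finger_gap: 27.1
time: 17.95
tcp_pos: [625.0, 104.6, 208.3]
tool_rot: [0.001, 0.942, -0.335, -0.001]
wrist_force: [-0.8, 0.9, -1.1]
finger_gap: 27.2
t 17.95 pos [625.  104.6 208.3] yaw -0.682 gap 27.2 spin deg -0.00 share -0.0000 (0.0 rows) then tool shift (30mm units) [ 4.648 10.636 -0.057]
```

```bash
python3 -m crank '[[-1,0.42,0.97,0,0],[-1,0.42,0.97,0,0],[-1,0.42,0.97,0,0],[-1,0.42,0.97,0,0],[-1,0.42,0.97,0,0],[-1,0.42,0.97,0,0],[-1,0.42,0.97,0,0],[-1,0.42,0.97,0,0],[-1,0.42,0.97,0,0],[-1,0.42,0.97,0,0],[-1,0.42,0.97,0,0],[-1,0,0,0,0],[-1,0,0,0,0],[-1,0,0,0,0]]'; python3 wl.py canister_square 617.5 -300.7 0.88,1,0.76 w9.png
```

```text
time: 19.35
tcp_pos: [532.1, -230.6, 208.8]
tool_rot: [-0.0, 0.943, -0.332, -0.0]
wrist_force: [-0.3, 0.3, -0.8]
finger_gap: 27.4
[(0.9, 16904)]
canister_square [ 6.17486e+02 -3.02017e+02  9.21000e-01  1.70000e-02]
t 19.45 pos [ 532.3 -230.4  208.9] yaw -0.678 gap 27.3 spin deg -0.00 share -0.0000 (0.0 rows) then tool shift (30mm units) [3.709 0.08  0.296]
```

View pics/o_w9.png

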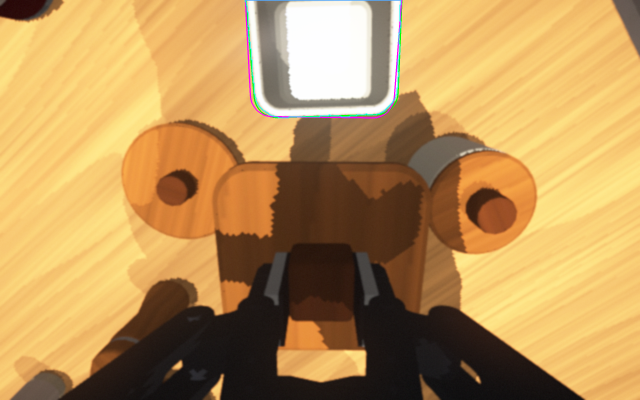

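```bash
cat > held.py <<'E'
import sys
from h import *
t=sys.argv[1]; zg=float(sys.argv[2]); dyaw=float(sys.argv[3]); fn=sys.argv[4]
f=save('wrist',fn); o=telemetry.get_obs(); p=o['tcp_pos']; yw=tyaw(o); z0=p[2]-zg
im=cv2.resize(cv2.cvtColor(f['pixels'],cv2.COLOR_RGB2BGR),None,fx=4,fy=4)
for dx,col in((-3,(255,0,0)),(0,(0,255,0)),(3,(0,0,255))):
    cs,_=cv2.findContours(sil(f,t,p[0]+dx*np.cos(yw),p[1]+dx*np.sin(yw),yw+dyaw,S=4,z0=z0),cv2.RETR_EXTERNAL,cv2.CHAIN_APPROX_NONE); cv2.drawContours(im,cs,-1,col,2)
cv2.imwrite('pics/h_'+fn,cv2.resize(im[500:1400,700:1900],(800,600),interpolation=cv2.INTER_AREA))
E
python3 held.py lid_square 29.9 0 w10.png; python3 -c "
from h import *
go(617.5,-301.6,150,-.655)"
```

```text
t 19.50 pos [ 532.4 -230.4  208.9] yaw -0.678 gap 27.5 spin deg -1.32 share -0.0037 (0.2 rows) then tool shift (30mm units) [3.696 0.152 1.965]
```

View pics/h_w10.png

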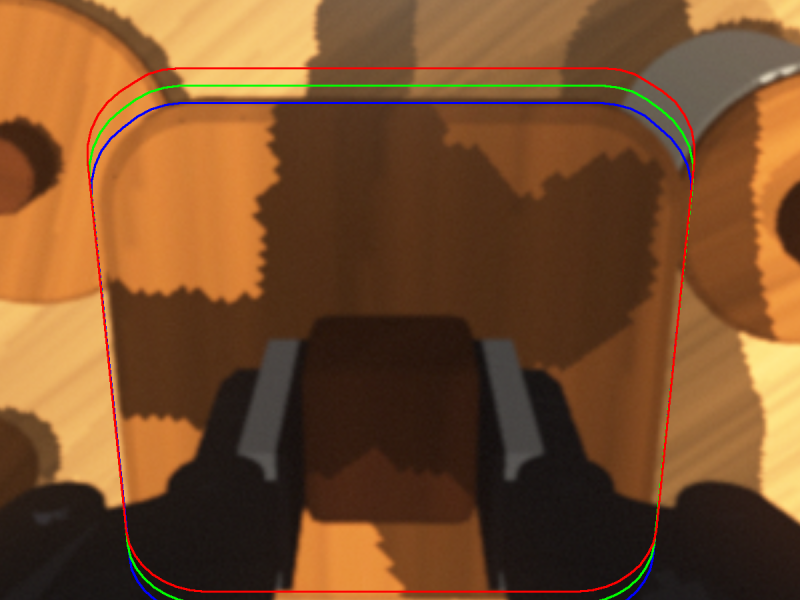

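```bash
python3 -m crank '[[-1,0,0,0,-0.0037],[-1,0.9,0.04,0,0],[-1,0.95,0.04,0,0],[-1,0.95,0.04,0,0],[-1,0.95,0.04,0,0],[-1,0,0,0.5,0],[-1,0,0,0.6,0],[-1,0,0,0.6,0],[-1,0,0,0.33,0],[-1,0,0,0,0],[-1,0,0,0,0],[-1,0,0,0,0]]'; python3 held.py lid_square 31 0 w11.png; python3 -c "
from h import *
go(618.7,-302.7,118.9,-.655)"
```

```text
time: 20.7
tcp_pos: [618.5, -304.3, 149.1]
tool_rot: [0.0, 0.946, -0.323, 0.001]
wrist_force: [0.5, 0.8, -2.6]
finger_gap: 27.1
t 20.75 pos [ 618.6 -304.3  149.2] yaw -0.657 gap 27.1 spin deg -0.13 share -0.0004 (0.0 rows) then tool shift (30mm units) [-0.029 -0.046  1.01 ]
```

View pics/w11.png

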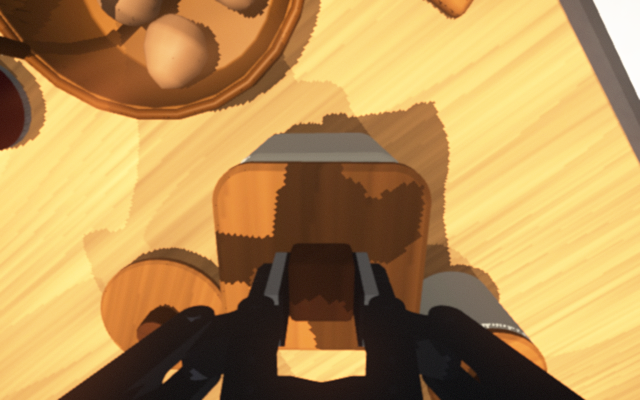

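```bash
python3 -m crank '[[-1,-0.03,-0.05,0.15,0],[-1,0,0,0.15,0],[-1,0,0,0.12,0],[-1,0,0,0.12,0],[-1,0,0,0,0]]';python3 -m crank '[[-1,0,0,0.1,0],[-1,0,0,0.08,0],[-1,0,0,0.08,0],[-1,0,0,0,0]]'
```

```text
time: 21.25
tcp_pos: [618.0, -302.3, 131.2]
tool_rot: [-0.0, 0.946, -0.323, -0.001]
wrist_force: [-0.2, 1.0, -1.0]
finger_gap: 27.1
time: 21.65
tcp_pos: [618.1, -302.3, 123.7]
tool_rot: [-0.0, 0.946, -0.323, -0.0]
wrist_force: [0.6, -1.0, -1.3]
finger_gap: 27.2
```

```bash
python3 -m crank '[[-1,0,0,0.06,0],[-1,0,0,0.06,0],[-1,0,0,0,0]]';python3 -m crank '[[-1,0,0,0.04,0],[-1,0,0,0,0]]'
```

```text
time: 21.95
tcp_pos: [618.2, -302.4, 120.3]
tool_rot: [0.0, 0.946, -0.323, -0.0]
wrist_force: [-0.2, -0.4, -0.8]
finger_gap: 27.4
time: 22.15
tcp_pos: [618.3, -302.4, 119.3]
tool_rot: [0.0, 0.946, -0.323, -0.0]
wrist_force: [0.3, 0.4, -1.3]
finger_gap: 27.1
```

```bash
python3 -m crank '[[-1,0,0,0.03,0],[-1,0,0,0,0]]';python3 -m crank '[[-1,0,0,0.03,0],[-1,0,0,0,0]]'
```

```text
time: 22.35
tcp_pos: [618.4, -302.4, 119.0]
tool_rot: [-0.0, 0.946, -0.323, 0.0]
wrist_force: [-2.0, 1.5, 4.4]
finger_gap: 27.2
time: 22.55
tcp_pos: [618.3, -302.5, 118.9]
tool_rot: [-0.0, 0.946, -0.323, 0.0]
wrist_force: [-3.2, 2.1, 11.8]
finger_gap: 27.2
```

```bash
python3 -m crank '[[-1,0,0,-0.02,0],[1,0,0,0,0],[1,0,0,0,0],[1,0,0,0,0],[1,0,0,0,0],[1,0,0,-0.5,0],[1,0,0,-1,0],[1,0,0,-1,0],[1,0,0,-0.5,0],[1,0,0,0,0]]'; python3 -c "
from h import *
save('wrist','w12.png')"; python3 -m crank '[[1,0,0,0,-0.022],[1,0,0,0,-0.022],[1,0,0,0,-0.022],[1,0,0,0,-0.022],[1,0,0,0,-0.022],[1,0,0,0,-0.022],[1,0,0,0,-0.022],[1,0,0,0,-0.022],[1,0,0,0,-0.022],[1,0,0,0,-0.022],[1,0,0,0,-0.022],[1,0,0,0,-0.022],[1,0,0,0,0]]'; python3 -c "
from h import *
go(424,118,202,1.0)"
```

```text
time: 23.55
tcp_pos: [619.4, -303.1, 211.2]
tool_rot: [0.0, 0.946, -0.323, 0.002]
wrist_force: [0.6, -0.6, -0.4]
finger_gap: 85.2
time: 24.9
tcp_pos: [617.4, -302.2, 206.4]
tool_rot: [-0.001, 0.877, 0.481, -0.001]
wrist_force: [0.9, 0.0, -0.3]
finger_gap: 85.7
t 24.90 pos [ 617.4 -302.2  206.4] yaw 1.003 gap 85.7 spin deg 0.18 share 0.0005 (0.0 rows) then tool shift (30mm units) [  8.303 -12.995   0.146]
```

View pics/w12.png

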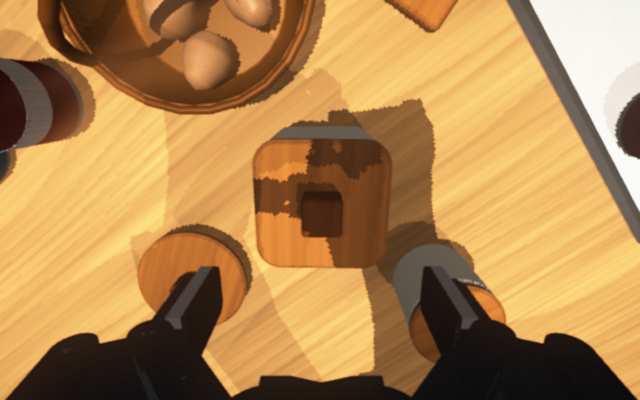

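```bash
python3 -m crank '[[1,0.64,-1,0.01,0],[1,0.64,-1,0.01,0],[1,0.64,-1,0.01,0],[1,0.64,-1,0.01,0],[1,0.64,-1,0.01,0],[1,0.64,-1,0.01,0],[1,0.64,-1,0.01,0],[1,0.64,-1,0.01,0],[1,0.64,-1,0.01,0],[1,0.64,-1,0.01,0],[1,0.64,-1,0.01,0],[1,0.64,-1,0.01,0],[1,0.62,-1,0.01,0],[1,0,0,0,0],[1,0,0,0,0],[1,0,0,0,0]]'; python3 wl.py lid_dee 424.2 118.2 -0.57,-0.45,-0.7 w13.png
```

```text
time: 26.5
tcp_pos: [424.2, 116.7, 203.9]
tool_rot: [0.0, 0.878, 0.479, -0.0]
wrist_force: [-0.7, -0.5, 0.2]
finger_gap: 85.7
[(0.77, 9413)]
lid_dee [ 4.24410e+02  1.15942e+02 -5.87000e-01  4.00000e-02]
t 26.60 pos [424.4 116.5 204. ] yaw 0.998 gap 85.5 spin deg -0.00 share -0.0000 (0.0 rows) then tool shift (30mm units) [-0.016  0.01   0.134]
```

View pics/o_w13.png

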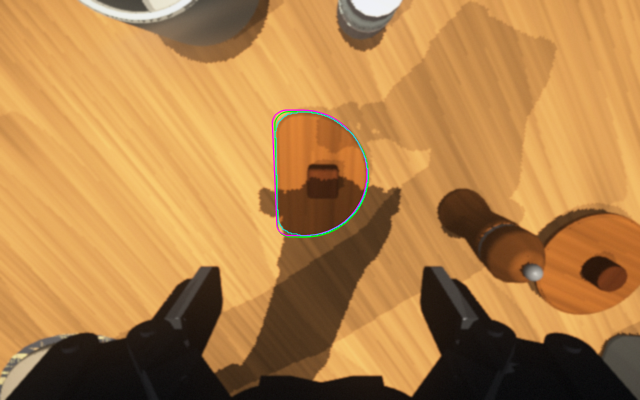

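```bash
python3 -m crank '[[1,0,0.01,0.97,0.0015],[1,0,0,0.97,0],[1,0,0,0.97,0],[1,0,0,0.97,0],[1,0,0,0.97,0],[1,0,0,0.6,0],[1,0,0,0.42,0],[1,0,0,0,0],[-1,0,0,0,0],[-1,0,0,0,0],[-1,0,0,0,0],[-1,0,0,0,0],[-1,0,0,0,0],[-1,0,0,0,0]]' 40; python3 -c "
from h import *
go(424,117,210);print(telemetry.get_obs()['wrist_force'])"; python3 held.py lid_dee 28 -1.571 w14.png
```

```text
time: 28.0
tcp_pos: [424.9, 117.4, 28.9]
tool_rot: [0.0, 0.88, 0.476, 0.001]
wrist_force: [0.1, -1.5, 8.0]
finger_gap: 26.9
t 28.00 pos [424.9 117.4  28.9] yaw 0.991 gap 26.9 spin deg -0.00 share -0.0000 (0.0 rows) then tool shift (30mm units) [-0.029 -0.017 -6.035]
[ 0.14819303 -1.52925556  7.97759133]
```

View pics/h_w14.png

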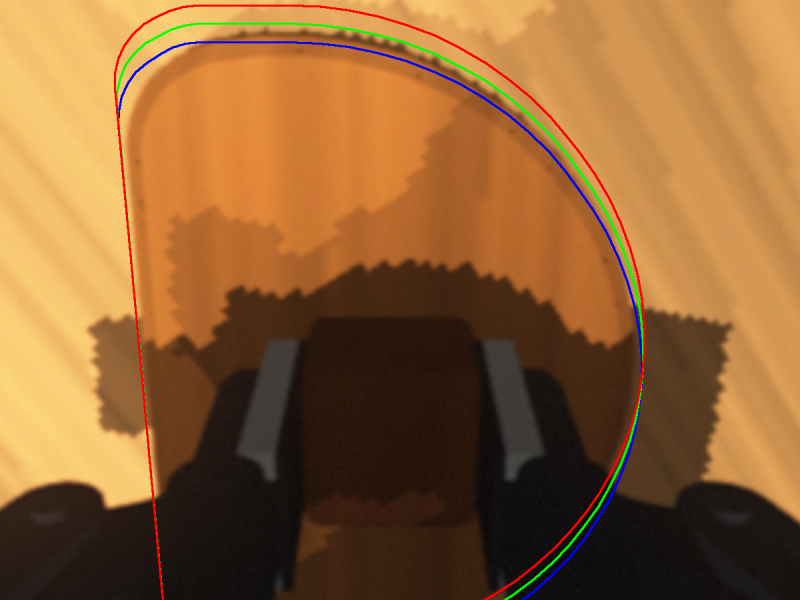

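```bash
python3 -m crank '[[-1,0,0,-0.3,0],[-1,0,0,-0.9,0],[-1,0,0,-1,0],[-1,0,0,-1,0],[-1,0,0,-1,0],[-1,0,0,-1,0],[-1,0,0,-0.9,0],[-1,0,0,0,0],[-1,0,0,0,-0.0209],[-1,0,0,0,-0.0209],[-1,0,0,0,-0.0209],[-1,0,0,0,-0.0209],[-1,0,0,0,-0.0209],[-1,0,0,0,-0.0209],[-1,0,0,0,-0.0209],[-1,0,0,0,0]]'; python3 -c "
from h import *
go(654,227,210)"
```

```text
time: 29.65
tcp_pos: [423.8, 117.0, 210.6]
tool_rot: [-0.0, 0.576, 0.817, -0.0]
wrist_force: [-0.5, -0.4, -2.2]
finger_gap: 27.3
t 29.65 pos [423.8 117.  210.6] yaw 1.913 gap 27.3 spin deg -0.00 share -0.0000 (0.0 rows) then tool shift (30mm units) [0.88  8.46  0.021]
```

```bash
python3 -m crank '[[-1,0.1,0.94,0,0],[-1,0.1,0.94,0,0],[-1,0.1,0.94,0,0],[-1,0.1,0.94,0,0],[-1,0.1,0.94,0,0],[-1,0.1,0.94,0,0],[-1,0.1,0.94,0,0],[-1,0.1,0.94,0,0],[-1,0.08,0.94,0,0],[-1,0,0,0,0],[-1,0,0,0,0],[-1,0,0,0,0]]'; python3 wl.py canister_dee 617.7 331 0.34,0.45,0.22 w15.png
```

```text
time: 30.85
tcp_pos: [653.7, 226.6, 210.6]
tool_rot: [-0.0, 0.578, 0.816, -0.001]
wrist_force: [-0.8, -0.5, -1.4]
finger_gap: 27.2
[(0.77, 14383)]
canister_dee [6.17228e+02 3.31663e+02 4.07000e-01 1.80000e-02]
t 30.95 pos [654.  226.5 211.1] yaw 1.910 gap 27.1 spin deg -0.00 share -0.0000 (0.0 rows) then tool shift (30mm units) [3.714 0.011 0.371]
```

View pics/o_w15.png

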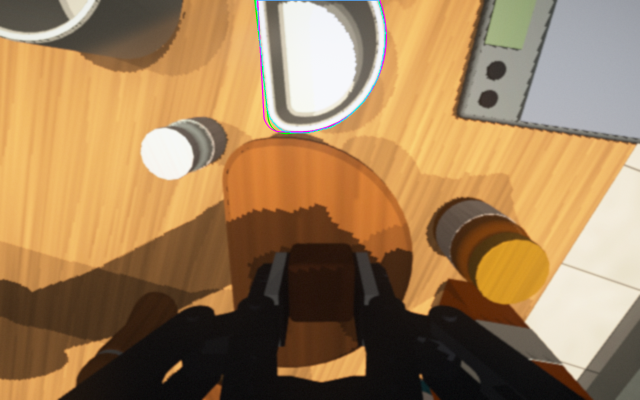

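```bash
python3 -m crank '[[-1,-0.8,0,-0.5,0],[-1,-0.8,0,-0.5,0],[-1,0,0,0,0],[-1,0,0,0,0],[-1,0,0,0,0]]'; python3 wl.py canister_dee 617.7 331 0.34,0.45,0.22 w16.png
```

```text
time: 31.45
tcp_pos: [670.0, 182.3, 241.0]
tool_rot: [-0.0, 0.577, 0.817, -0.0]
wrist_force: [-0.8, -0.3, -2.6]
finger_gap: 27.1
[(0.95, 6368)]
canister_dee [6.17528e+02 3.31584e+02 4.10000e-01 2.10000e-02]
t 31.55 pos [670.1 182.7 240.8] yaw 1.912 gap 27.3 spin deg -0.00 share -0.0000 (0.0 rows) then tool shift (30mm units) [5.264 0.012 1.361]
```

View pics/o_w16.png

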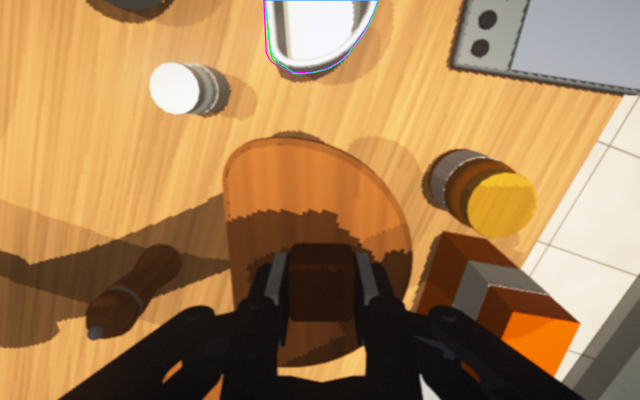

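```bash
python3 -m crank '[[-1,0.65,0.87,0,0],[-1,0.65,0.87,0,0],[-1,0.65,0.87,0,0],[-1,0.65,0.87,0,0],[-1,0.65,0.87,0,0],[-1,0,0,0,0],[-1,0,0,0,0],[-1,0,0,0,0]]'; python3 wl.py canister_dee 617.7 331 0.34,0.45,0.22 w17.png
```

```text
time: 32.35
tcp_pos: [760.9, 316.6, 240.6]
tool_rot: [-0.0, 0.577, 0.817, -0.001]
wrist_force: [-0.1, -0.6, -1.1]
finger_gap: 27.1
[(0.63, 15760)]
canister_dee [6.19220e+02 3.30828e+02 3.88000e-01 5.20000e-02]
t 32.45 pos [761.2 316.1 241.2] yaw 1.910 gap 27.5 spin deg -0.00 share -0.0000 (0.0 rows) then tool shift (30mm units) [ 2.04  -4.3    1.375]
```

View pics/o_w17.png

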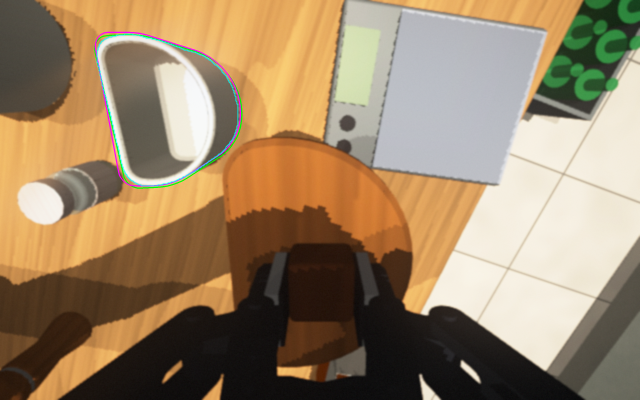

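```bash
python3 - <<'E'
from h import *
import pickle
f=imaging.grab_frame('wrist'); r=models.trace('canister_dee','wrist')[0]['region']
g=cv2.cvtColor(f['pixels'],cv2.COLOR_RGB2GRAY).astype(float)
pts=[];pm=[]
for v in range(65,160,3):
    row=cv2.GaussianBlur(g,(3,3),0)[v]; 
    us=np.nonzero(r[v])[0]; pm.append((us[0]-.5,v)); u0=us[0]
    seg=np.diff(row[u0-6:u0+7]); pts.append((u0-6+np.argmax(seg)+.5,v))
for P in(pts,pm):
    W=back(f,P,95)[:,:2]; vx,vy,x0,y0=cv2.fitLine(W.astype(np.float32),cv2.DIST_HUBER,0,.01,.01).ravel()
    d=np.array([vx,vy])*np.sign(vy); n=np.array([d[1],-d[0]])
    print('yaw',np.arctan2(d[1],d[0])-np.pi/2,'resid',np.abs((W-[x0,y0])@n).max(),'n.c=',np.array([x0,y0])@n+43)
D=pickle.load(open('D.pkl','rb')); f=D['top']['f']; g=cv2.cvtColor(f['pixels'],cv2.COLOR_RGB2GRAY)[140:200,155:230]
cv2.imwrite('pics/deetop.png',cv2.resize(g,None,fx=8,fy=8,interpolation=cv2.INTER_CUBIC))
a=.37;print(np.array([617.5,331])@[np.cos(a),np.sin(a)])
E
```

```text
yaw 0.39365613 resid 0.5512327818015044 n.c= 698.9318
yaw 0.39269662 resid 1.458201988015318 n.c= 698.2938
695.4068438921287
```

View pics/deetop.png

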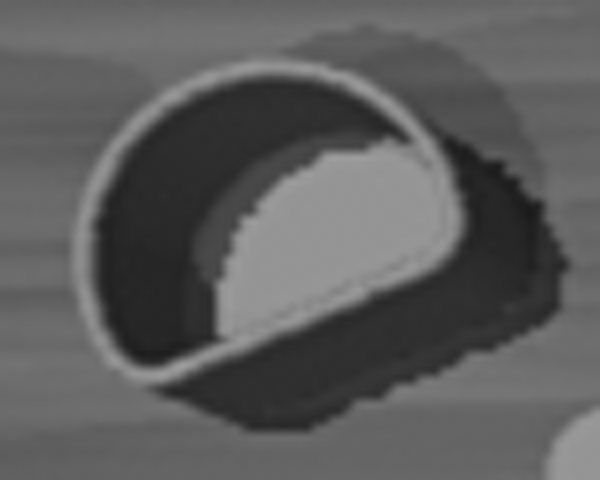

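```bash
python3 -m crank '[[-1,0,0,0,-0.0088],[-1,0.47,-0.84,0,0],[-1,0.47,-0.84,0,0],[-1,0.47,-0.84,0,0],[-1,0.48,-0.84,0,0],[-1,0.48,-0.84,0,0],[-1,0,0,0.6,0],[-1,0,0,0.8,0],[-1,0,0,0.8,0],[-1,0,0,0.7,0],[-1,0,0,0.5,0],[-1,0,0,0,0],[-1,0,0,0,0],[-1,0,0,0,0]]'; python3 -c "
from h import *
save('wrist','w18.png');go(617.3,333.1,107.9,1.965)"
```

```text
time: 33.95
tcp_pos: [618.3, 334.7, 140.5]
tool_rot: [0.0, 0.554, 0.832, 0.001]
wrist_force: [0.1, 1.1, -1.9]
finger_gap: 27.0
t 34.00 pos [618.2 334.7 140.5] yaw 1.966 gap 27.4 spin deg 0.07 share 0.0002 (0.0 rows) then tool shift (30mm units) [-0.037 -0.049  1.086]
```

View pics/w18.png

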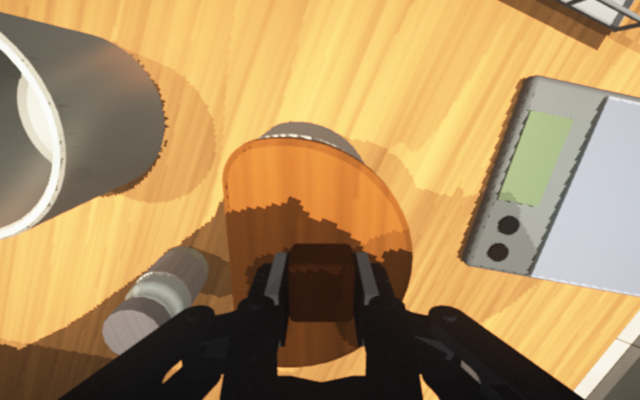

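```bash
python3 -m crank '[[-1,-0.02,-0.03,0.15,0],[-1,0,0,0.15,0],[-1,0,0,0.15,0],[-1,0,0,0.1,0],[-1,0,0,0,0]]';python3 -m crank '[[-1,0,0,0.1,0],[-1,0,0,0.08,0],[-1,0,0,0.08,0],[-1,0,0,0,0]]'
```

```text
time: 34.5
tcp_pos: [616.8, 333.2, 121.9]
tool_rot: [-0.0, 0.554, 0.832, -0.0]
wrist_force: [-0.8, -0.1, -1.8]
finger_gap: 27.2
time: 34.9
tcp_pos: [616.9, 333.3, 114.4]
tool_rot: [-0.0, 0.554, 0.832, -0.0]
wrist_force: [-0.8, -0.4, -1.3]
finger_gap: 27.0
```

```bash
python3 -m crank '[[-1,0,0,0.07,0],[-1,0,0,0.07,0],[-1,0,0,0,0]]';python3 -m crank '[[-1,0,0,0.06,0],[-1,0,0,0,0]]'
```

```text
time: 35.2
tcp_pos: [616.9, 333.2, 110.3]
tool_rot: [-0.0, 0.554, 0.832, -0.0]
wrist_force: [-0.0, -0.2, -2.1]
finger_gap: 27.3
time: 35.4
tcp_pos: [617.0, 333.3, 108.6]
tool_rot: [-0.0, 0.554, 0.832, -0.0]
wrist_force: [-0.0, 0.3, -2.1]
finger_gap: 27.2
```

```bash
python3 -m crank '[[-1,0,0,0.04,0],[-1,0,0,0,0]]';python3 -m crank '[[-1,0,0,0.02,0],[-1,0,0,0,0]]'
```

```text
time: 35.6
tcp_pos: [617.2, 333.4, 108.1]
tool_rot: [0.0, 0.554, 0.832, 0.0]
wrist_force: [-1.1, -1.5, 3.2]
finger_gap: 27.4
time: 35.8
tcp_pos: [617.1, 333.4, 108.1]
tool_rot: [0.0, 0.554, 0.832, 0.0]
wrist_force: [-2.3, -1.5, 8.2]
finger_gap: 27.1
```

```bash
python3 -m crank '[[-1,0,0,-0.02,0],[1,0,0,0,0],[1,0,0,0,0],[1,0,0,0,0],[1,0,0,0,0],[1,0,0,-0.5,0],[1,0,0,-1,0],[1,0,0,-1,0],[1,0,0,-0.9,0],[1,0,0,0,0]]'; python3 -c "
from h import *
save('wrist','w19.png')"; python3 -m crank '[[1,-0.98,-0.42,0,0],[1,-0.98,-0.42,0,0],[1,-0.98,-0.42,0,0],[1,-0.98,-0.42,0,0],[1,-0.98,-0.42,0,0],[1,-0.98,-0.42,0,0],[1,-0.98,-0.42,0,0],[1,-0.98,-0.42,0,0],[1,-0.98,-0.42,0,0],[1,-0.98,-0.42,0,0],[1,-0.98,-0.42,0,0],[1,-0.98,-0.42,0,0],[1,-0.98,-0.42,0,0],[1,-0.98,-0.42,0,0],[1,0,0,0,0],[1,0,0,0,0],[1,0,0,0,0]]'; python3 wl.py lid_large 611.5 -117.5 0 w20.png
```

```text
time: 36.8
tcp_pos: [618.5, 335.0, 215.1]
tool_rot: [0.001, 0.554, 0.832, 0.003]
wrist_force: [-0.5, -0.1, 0.0]
finger_gap: 85.2
time: 38.55
tcp_pos: [612.7, -113.2, 209.5]
tool_rot: [-0.0, 0.554, 0.833, 0.0]
wrist_force: [0.6, 0.2, 0.1]
finger_gap: 85.2
[(0.72, 11115)]
lid_large [ 6.11037e+02 -1.18712e+02  8.30000e-02  1.70000e-02]
t 38.65 pos [ 612.9 -113.   209.7] yaw 1.968 gap 85.3 spin deg -0.00 share -0.0000 (0.0 rows) then tool shift (30mm units) [-0.153 -0.131  0.322]
```

View pics/o_w20.png

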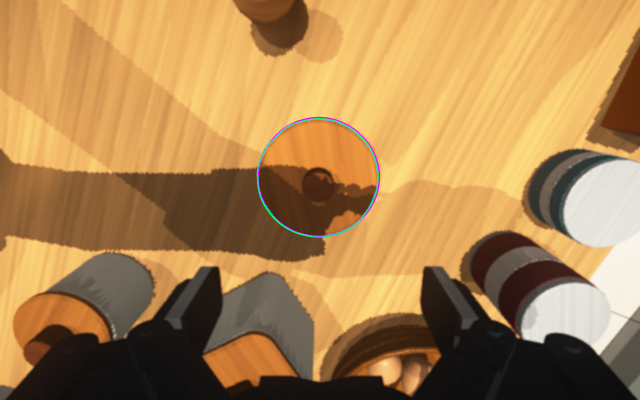

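View pics/w19.png

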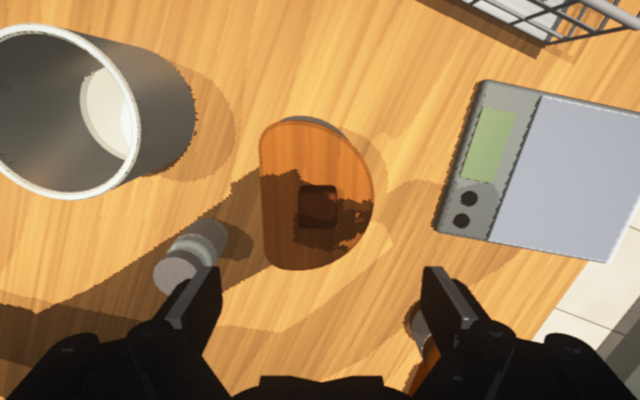

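```bash
python3 -m crank '[[1,-0.11,-0.1,0.97,0],[1,0,0,0.97,0],[1,0,0,0.97,0],[1,0,0,0.97,0],[1,0,0,0.97,0],[1,0,0,0.7,0],[1,0,0,0.5,0],[1,0,0,0,0],[-1,0,0,0,0],[-1,0,0,0,0],[-1,0,0,0,0],[-1,0,0,0,0],[-1,0,0,0,0],[-1,0,0,0,0]]' 40; python3 -c "
from h import *
go(424,117,210);print(telemetry.get_obs()['wrist_force'])"; python3 held.py lid_large 28 0 w21.png
```

```text
time: 40.05
tcp_pos: [611.7, -118.9, 29.3]
tool_rot: [0.001, 0.555, 0.832, 0.0]
wrist_force: [-1.3, -0.8, 5.8]
finger_gap: 28.8
t 40.05 pos [ 611.7 -118.9   29.3] yaw 1.966 gap 28.8 spin deg -0.00 share -0.0000 (0.0 rows) then tool shift (30mm units) [ 9.667 -2.748 -6.025]
[-1.26617681 -0.8474066   5.82644937]
```

View pics/h_w21.png

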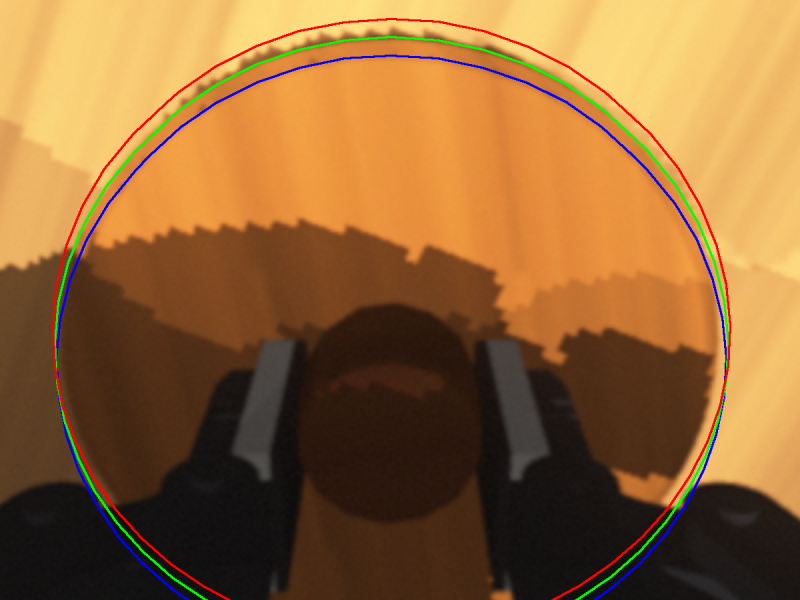

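```bash
python3 -m crank '[[-1,0,0,-0.3,0],[-1,0,0,-0.9,0],[-1,0,0,-1,0],[-1,0,0,-1,0],[-1,0,0,-1,0],[-1,0,0,-1,0],[-1,0,0,-1,0],[-1,0,0,-0.3,0],[-1,0,0,0,0]]'; python3 -m crank '[[-1,1,0,0,0],[-1,1,0,0,0],[-1,1,0,0,0],[-1,1,0,0,0],[-1,1,0,0,0],[-1,1,0,0,0],[-1,1,0,0,0],[-1,1,0,0,0],[-1,1,0,0,0],[-1,1,0,0,0],[-1,1,0,0,0],[-1,0.9,0,0,0],[-1,0,0,0,0],[-1,0,0,0,0],[-1,0,0,0,0]]'; python3 wl.py canister_large 428 324 0 w22.png
```

```text
time: 41.0
tcp_pos: [611.8, -118.8, 224.7]
tool_rot: [0.001, 0.555, 0.832, 0.0]
wrist_force: [-0.1, 0.3, -2.2]
finger_gap: 28.4
time: 42.5
tcp_pos: [473.8, 209.6, 222.3]
tool_rot: [-0.0, 0.555, 0.832, -0.001]
wrist_force: [-0.1, -0.3, -2.0]
finger_gap: 28.8
[(0.71, 16896)]
canister_large [4.28328e+02 3.22391e+02 7.50000e-02 1.00000e-02]
t 42.60 pos [474.  209.6 222.6] yaw 1.965 gap 28.7 spin deg -0.00 share -0.0000 (0.0 rows) then tool shift (30mm units) [4.056 0.036 0.753]
```

View pics/o_w22.png

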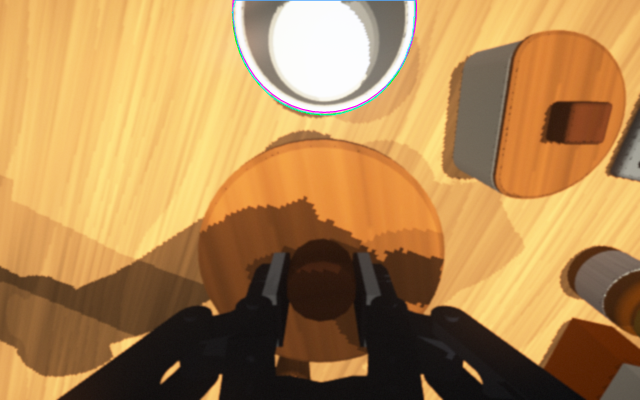

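```bash
python3 -m crank '[[-1,0.82,0.01,0,0],[-1,0.82,0.01,0,0],[-1,0.82,0.01,0,0],[-1,0.82,0,0,0],[-1,0.8,0,0,0],[-1,0,0,0.6,0],[-1,0,0,0.7,0],[-1,0,0,0.6,0],[-1,0,0,0,0],[-1,0,0,0,0],[-1,0,0,0,0],[-1,0,0,0,0]]'; python3 -c "
from h import *
save('wrist','w23.png');go(428.2,323,133.3,1.965)"
```

```text
time: 43.8
tcp_pos: [428.0, 324.3, 167.1]
tool_rot: [0.0, 0.555, 0.832, 0.001]
wrist_force: [0.7, 0.4, -0.1]
finger_gap: 28.4
t 43.85 pos [427.9 324.2 167. ] yaw 1.966 gap 28.4 spin deg 0.05 share 0.0001 (0.0 rows) then tool shift (30mm units) [-0.042 -0.007  1.122]
```

View pics/w23.png

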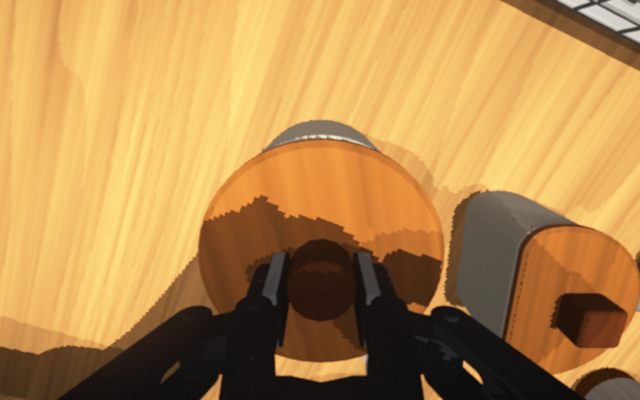

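```bash
python3 -m crank '[[-1,-0.02,0,0.2,0],[-1,0,0,0.2,0],[-1,0,0,0.15,0],[-1,0,0,0.1,0],[-1,0,0,0,0]]';python3 -m crank '[[-1,0,0,0.1,0],[-1,0,0,0.08,0],[-1,0,0,0.08,0],[-1,0,0,0,0]]'
```

```text
time: 44.35
tcp_pos: [427.4, 323.5, 146.0]
tool_rot: [-0.0, 0.554, 0.832, -0.0]
wrist_force: [-0.9, -0.4, -1.6]
finger_gap: 29.0
time: 44.75
tcp_pos: [427.6, 323.4, 138.5]
tool_rot: [-0.0, 0.554, 0.832, -0.0]
wrist_force: [1.0, -0.4, -1.9]
finger_gap: 28.5
```

```bash
python3 -m crank '[[-1,0,0,0.06,0],[-1,0,0,0.05,0],[-1,0,0,0,0]]';python3 -m crank '[[-1,0,0,0.05,0],[-1,0,0,0,0]]'
```

```text
time: 45.05
tcp_pos: [427.7, 323.5, 135.4]
tool_rot: [-0.0, 0.554, 0.832, -0.0]
wrist_force: [-1.2, 0.3, -1.4]
finger_gap: 28.6
time: 45.25
tcp_pos: [427.7, 323.5, 133.9]
tool_rot: [-0.0, 0.554, 0.832, -0.0]
wrist_force: [0.4, 0.9, -1.3]
finger_gap: 28.6
```

```bash
python3 -m crank '[[-1,0,0,0.03,0],[-1,0,0,0,0]]';python3 -m crank '[[-1,0,0,0.02,0],[-1,0,0,0,0]]'
```

```text
time: 45.45
tcp_pos: [427.8, 323.6, 133.3]
tool_rot: [0.0, 0.554, 0.832, 0.0]
wrist_force: [0.3, -0.1, 0.6]
finger_gap: 28.2
time: 45.65
tcp_pos: [427.8, 323.6, 133.2]
tool_rot: [0.0, 0.554, 0.832, 0.0]
wrist_force: [-0.5, -1.8, 9.1]
finger_gap: 28.5
```

Seated at the predicted height. Release, lift, retreat towards the robot-clear side, and check all.

```bash
python3 -m crank '[[-1,0,0,-0.02,0],[1,0,0,0,0],[1,0,0,0,0],[1,0,0,0,0],[1,0,0,0,0],[1,0,0,-0.5,0],[1,0,0,-1,0],[1,0,0,-1,0],[1,0,0,-1,0],[1,0,0,-0.6,0],[1,0,0,0,0],[1,0,0,0,0]]'; python3 -c "
from h import *
save('wrist','w24.png');f=save('top','t24.png');g=save('scene','s24.png')
for f,c,fn in((f,(110,290,140,500),'t24z.png'),(g,(110,330,170,500),'s24z.png')):
    im=cv2.cvtColor(f['pixels'],cv2.COLOR_RGB2BGR)[c[0]:c[1],c[2]:c[3]]; cv2.imwrite('pics/'+fn,cv2.resize(im,None,fx=2.2,fy=2.2,interpolation=cv2.INTER_CUBIC))
"
```

```text
time: 46.85
tcp_pos: [427.8, 323.3, 256.0]
tool_rot: [0.0, 0.555, 0.832, 0.0]
wrist_force: [0.3, 0.3, 0.3]
finger_gap: 85.6
```

View pics/w24.png

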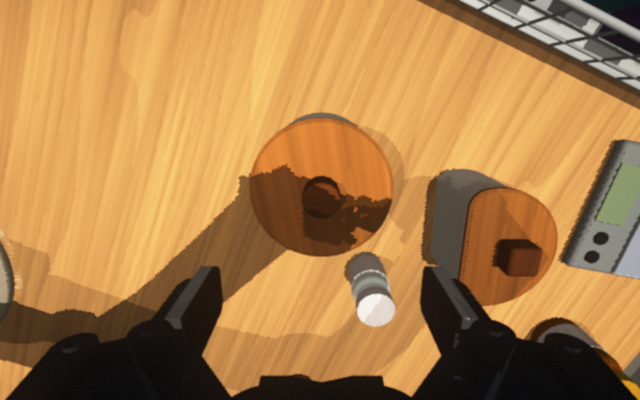

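View pics/t24z.png

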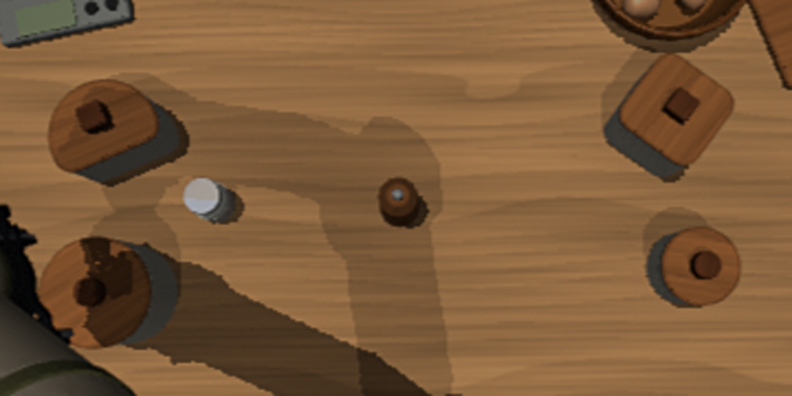

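View pics/s24z.png

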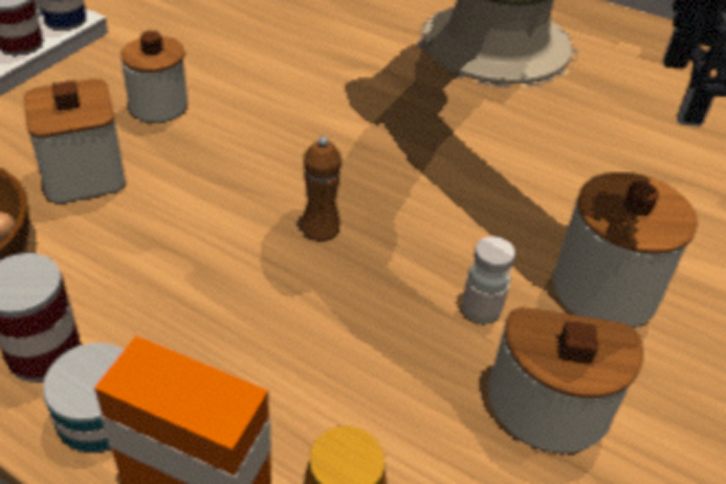

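All four canisters are closed with the lids flat, flange on rim; the mill and jar are upright and in place, and the gripper is clear at z ≈ 256. Handing in.

```bash
python3 -c "
from rig import order; print(order.job_done())"
```

```text
the job is handed in; nothing more can be done
None
```

All four lids are on their matching canisters, and I handed the job in at about 47 s of the 106 s allowed. I gripped each lid by its knob. The square and D-shaped lids were turned to match their canisters, and every lid was lowered in small steps.

- **Seating:** each lid stopped within about 0.2 mm of its expected seated height. The wrist force stayed under 12 N while seating.
- **Final pictures:** all four flanges look flat on their rims. The mill and the spice jar are upright and look to be where they started. The gripper was open and clear above the counter.
- **Not checked:** in the final state I judged tilt and centring by eye only and did not measure them. The handover reports no verdict.
- **Measurements that disagreed:**
  - The scene camera placed things about 5–10 mm off from the other two cameras, so I used the top and wrist cameras.
  - The wrist camera differed from the top camera by 1–3 mm, and I allowed for that when placing.
  - My first top-camera fit gave the D canister's turn as 0.34 rad. Direct edge measurements in both views gave 0.39 rad, and I used that.

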